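# Hold the probe centred in the meter's measuring well

## Robot

A 6-joint arm with a two-finger parallel gripper is mounted at the origin on the work surface. World frame = base frame: x ahead of the robot, y to its left, z up, the work surface at z = 0. Lengths are in m, angles in rad, forces in N, time in s.
With the tool pointing down it reaches from about 0.275 to 0.825 m from the base axis. Payload 4.9 kg.
Tool frame: the origin (TCP) lies midway between the tips of the shut fingers; the grasp point (between the pads) lies 19 mm behind it; z points along the fingers, y is the line along which they close (so a half turn about z gives the same grasp; the last joint's range is limited). The gripper opens to 85 mm and grips with 20 to 120 N. Pads are 22 mm wide; open, the fingers measure 114 mm over their backs; the gripper's body (76 mm by 85 mm) begins 54 mm behind the grasp point. The pads swing forward as they close: fully open they stand 13 mm farther back than shut.
Start: joints at [0.973, 0.326, -0.193, 1.052, 0, 1.437], TCP at [0.246, 0.492, 0.231] pointing down, gripper open.
Joint ranges: [-2.65, 2.65], [-0.97, 1.79], [-1.3, 1.35], [-1.93, 2.1], [-1.47, 1.37], [-3.14, 3.14]. Speed limits (rad/s): [2.57, 2.57, 3.14, 3.14, 3.14, 3.14].

## Interface

Orientations are given as a unit quaternion [x, y, z, w].
In Python, from station import robot, camera gives the robot as it stands. Calls block until the motion is done:
- robot.movep(position, orientation): joint-space move of the TCP to a pose.
- robot.move_linear(position, ori=None, max_speed=0.15, contact_N=None): straight line of the TCP; ori=None keeps the orientation; max_speed is the mean speed in m/s. With contact_N (N) it stops when the force on the tool has changed by that much, and returns True; else False.
- robot.move_joints(angles): joint-space move.
- robot.let_go() and robot.clamp(grip_force=None): open the fingers fully, or close them until they stop; grip_force is the grip in N (None keeps the last).
- robot.dwell(seconds).
- robot.solve_ik(position, orientation): joint angles nearest the present ones, or None.
- robot.observe(): the state.
- camera(name): name is "side" or "top" or "wrist"; returns a dict with "color" (420x560x3 uint8, red, green, blue), "camera_matrix" (3x3 intrinsics, pixels), "world_from_camera" (4x4, takes a point from camera to world coordinates). Camera axes: x right, y down, z forward; pixel columns grow to the right and rows downward; lengths in m; the calibration is good to about 2 mm. A picture is of the moment at which its call begins. There is no depth.
A pose or a line that the arm cannot do raises robot.MotionError and nothing moves.
- robot.finish_job(): hands the job in; it is judged then, once.
The state is a dict: "clock": time; "qpos": joint angles; "joint_vel": joint speeds; "joint_torque": joint torques, N m; "tcp_pos": TCP position; "ee_rot": TCP orientation; "force": force on the tool from outside, world axes, zero at the start; "moment": the same for the moment, N m; "grip_width": finger opening in m; "grasp_force": force on a finger pad.
Only numpy, scipy, OpenCV 4.12 (cv2) and the standard library are available. Lean on these libraries where they do the work, as an engineer would, in place of code of your own. Each camera call takes 0.05 s, during which the arm holds its last target. There are 200 camera calls.

## Task

Swing the meter's orange cover lever up off the black measuring well until it stands upright or leans back, and leave it there. Then take the probe out of its stand by the dark blue grip and lower its stem upright into the well, without touching the meter or its cover with the probe, until the yellow band on the stem is level with the top of the black collar. Finish holding the probe still and centred there; do not let go, and leave the other things on the bench where they are.

Things in the scene. Friction and masses are not known exactly. Their poses are not given: they have to be found in the camera images.
- meter: white bench meter with a blue foot, fixed to the bench, 200 (its x) x 170 (its y) x 85 mm tall; origin: centre of its underside, z up. On top stands a black collar (40 mm outside diameter, rising 25 mm above the housing) round the measuring well. Its +x points from the lever's grip towards the lever's pivot, away from the robot within about 20 degrees
- well_mouth (a point): centre of the well's mouth, level with the top of the black collar, 110 mm above the bench. The well is a straight vertical round bore of 28 mm diameter down to the bench, 110 mm deep. Axes as the meter's
- lever_pivot (a point): middle of the cover lever's pivot pin, which lies level along the meter's y; 60 mm along the meter's +x from the well's centre and 117 mm above the bench. Axes as the meter's
- lever_grip (a point): centre of the round orange cross-grip at the lever's free end, 110 mm from the pivot: a cylinder of 16 mm diameter and 24 mm length, lying along the meter's y, so it can be pinched on its two end faces from above. The orange arm between pivot and grip is 12 mm wide and carries a black cover disc (38 mm diameter) that lies over the well when the lever is down; nothing stands within 28 mm of the grip at its two ends
- lever (a joint): angle of the cover lever in rad: 0 lies level over the well, with the grip towards the meter's -x; it grows as the grip is raised about the pivot; pi/2 stands upright; the stop is at 2.0, leaning back away from the well. It starts between 0 and 0.3, moves stiffly (about 0.5 N at the grip, no spring) and stays where it is left
- stand: probe stand, fixed to the bench: dark foot 100 x 110 x 14 mm, two steel posts at its y = +-45 mm, and a white shelf 50 (x) x 110 (y) mm whose top is 130 mm above the bench, with an 18 mm hole through its middle in which the probe hangs by its flange. Origin: centre of its underside, z up
- probe: the probe, 170 mm long, about 0.1 kg, hanging upright in the stand. Origin: centre of the stem's lower tip; z runs up its axis. Steel stem 12 mm diameter from 0 to 110 mm above the origin; black flange 32 mm diameter from 110 to 114 mm, resting on the stand's shelf; dark blue square grip 24 x 24 mm, sides along its x and y, from 114 to 164 mm; small black stub to 170 mm
- probe_band (a point): centre of the yellow band round the probe's stem (10 mm high), on the axis, 65 mm above the tip. Axes as the probe's
- amber_bottle: small dark brown reagent bottle, red cap, 48 mm diameter, 85 mm tall, loose; origin: centre of its underside
- beaker: small glass beaker, 52 mm diameter, 60 mm tall, loose; origin: centre of its underside
- white_jar: white jar with blue lid, 54 mm diameter, 60 mm tall, loose; origin: centre of its underside
- brown_bottle: larger dark brown bottle, white cap, 66 mm diameter, 130 mm tall, loose; origin: centre of its underside
- spatula: spatula, 170 mm long, lying on the bench, loose; origin: near its middle, x along its length
- dish: white ceramic dish, 80 mm diameter, 30 mm tall, loose; origin: centre of its underside
- wash_bottle: white plastic bottle, red cap, 64 mm diameter, 140 mm tall, loose; origin: centre of its underside
Mind the look-alikes: they are no part of the job. What is shaped like the probe but brown or white is not meant.

How it is judged:
On the way, in this order (a step that is already met when the one before it is completed fails the run):
1. the cover lever is swung up to at least about 80 degrees (value of joint lever above 1.4 rad), for 0.2 s.
2. the probe is lifted out of its stand in the gripper: its tip above the shelf (height (world z) of probe above 0.132 m and contact force between the fingers and probe above 1 N), for 0.1 s.
At the end, for the whole second after the job is handed in: The lever stands at 1.4 rad or more; the gripper holds the probe, at rest, in the well: tip and band each within 5 mm of the well's axis, the band's centre within 7 mm of the collar's top in height, the probe within 5 degrees of upright and not touching the meter (value of joint lever above 1.4 rad and horizontal distance between each of probe, probe_band and well_mouth below 0.005 m and z of probe_band in the frame of well_mouth between -0.007 and 0.007 m and angle between probe's own z axis and vertical below 0.09 rad and linear speed of probe below 0.02 m/s and contact force between probe and meter below 0.3 N and contact force between the fingers and probe above 1 N); the arm keeps its last pose, push and grip.
It fails at once if the probe touches the meter, its collar, bore or lever (contact force between probe and meter above 0.3 N).
It fails at once if a bystander is moved by more than 30 mm (distance of any of amber_bottle, beaker, white_jar, brown_bottle, spatula, dish, wash_bottle from where it was at the start of the episode above 0.03 m).
It also fails if it takes over 64 s, if anything falls off the work surface, if the arm or the gripper's body presses on something with over 40 N, if the wrist force passes 120 N, or if a joint passes its speed limit or range.

## Working session

There is one attempt and no reset: what is moved stays moved. The work goes in short steps, each a Python script; the robot and the scene stay as the last script left them, time stands still between calls to the robot, and variables do not carry over. Pictures are saved under pics/ and viewed, at most 11 in all, crops included, and the job is handed in when it is done.

```bash
mkdir -p pics; ls; python3 - <<'E'
from station import robot,camera
import cv2,numpy as np,pickle
d={n:camera(n) for n in("top","side","wrist")}
pickle.dump(d,open("d0.pkl","wb"))
for n in d:
    cv2.imwrite(f"pics/{n}0.png",d[n]["color"][...,::-1]); print(n,d[n]["camera_matrix"].round(1).tolist(),d[n]["world_from_camera"].round(3).tolist())
print(robot.observe())
E
```

```text
pics
top [[401.4, 0.0, 273.8], [0.0, 401.4, 205.8], [0.0, 0.0, 1.0]] [[0.015, -0.998, 0.06, 0.502], [-1.0, -0.015, 0.004, -0.027], [-0.003, -0.06, -0.998, 1.352], [0.0, 0.0, 0.0, 1.0]]
side [[473.7, 0.0, 279.7], [0.0, 473.7, 210.4], [0.0, 0.0, 1.0]] [[0.905, -0.283, 0.319, 0.179], [-0.426, -0.618, 0.661, -0.889], [0.011, -0.734, -0.679, 0.973], [0.0, 0.0, 0.0, 1.0]]
wrist [[294.1, 0.0, 276.2], [0.0, 294.1, 207.2], [0.0, 0.0, 1.0]] [[0.447, 0.862, 0.237, 0.185], [0.894, -0.431, -0.119, 0.521], [-0.0, 0.265, -0.964, 0.373], [0.0, 0.0, 0.0, 1.0]]
{'clock': 0.15, 'qpos': array([ 9.72804992e-01,  3.26843930e-01, -1.93344440e-01,  1.05203434e+00,
       -4.11809464e-06,  1.43659823e+00]), 'joint_vel': array([ 0.00046974, -0.00112653,  0.00283882, -0.00110654, -0.00097317,
       -0.0002421 ]), 'joint_torque': array([ 1.32142090e-03, -4.43705392e+01,  2.62664312e+01,  1.04499370e-02,
       -1.21906514e-04,  8.12154781e-06]), 'tcp_pos': array([0.2457699 , 0.4915237 , 0.23064715]), 'ee_rot': array([ 2.29823726e-01,  9.73232011e-01, -6.66667300e-04, -2.53379829e-04]), 'force': array([-0.48548274, -0.2704967 ,  0.31448382]), 'moment': array([ 0.01357641, -0.03476518,  0.01588247]), 'grasp_force': 0.0, 'grip_width': 0.08536192927736654}
```

View pics/top0.png

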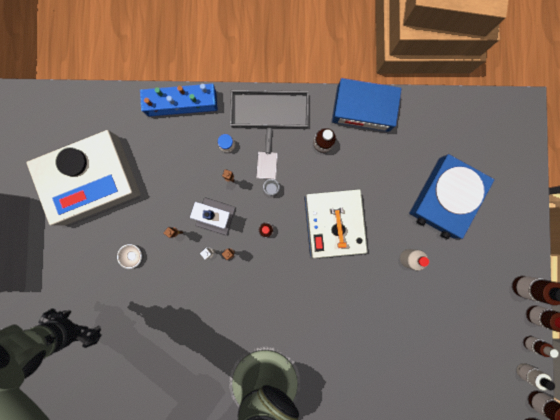

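View pics/side0.png

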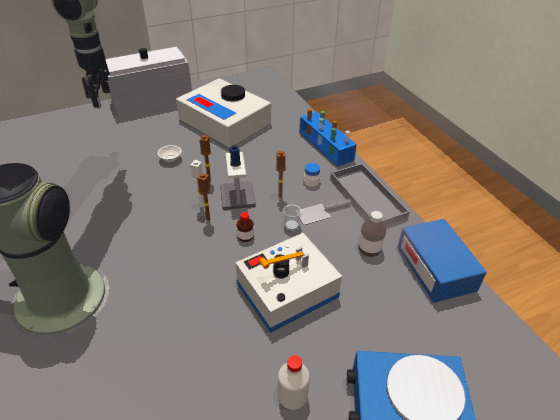

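The top view shows the meter at (337,225) with the orange lever running from about (338,208) to (343,247), and the stand's shelf at (212,216).

Candidates for the probe, by top-view pixel:
- Dark blue grip in the stand, (209,214). This is the chosen one.
- Brown look-alikes at (228,175), (171,232) and (228,254).
- White look-alike at (206,253).

I'll check the choice in a close crop.

```bash
python3 - <<'E'
import cv2,numpy as np,pickle
d=pickle.load(open("d0.pkl","rb"))
t=d["top"]["color"][...,::-1];s=d["side"]["color"][...,::-1]
R=lambda a,k:cv2.resize(a,(400,300),interpolation=cv2.INTER_CUBIC)
c=np.vstack([np.hstack([R(t[185:260,160:260],4),R(t[185:260,290:390],4)]),np.hstack([R(s[130:220,185:305],4),R(s[225:330,225:365],4)])])
cv2.imwrite("pics/crop.png",c)
E
```

```text
(no output)
```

View pics/crop.png

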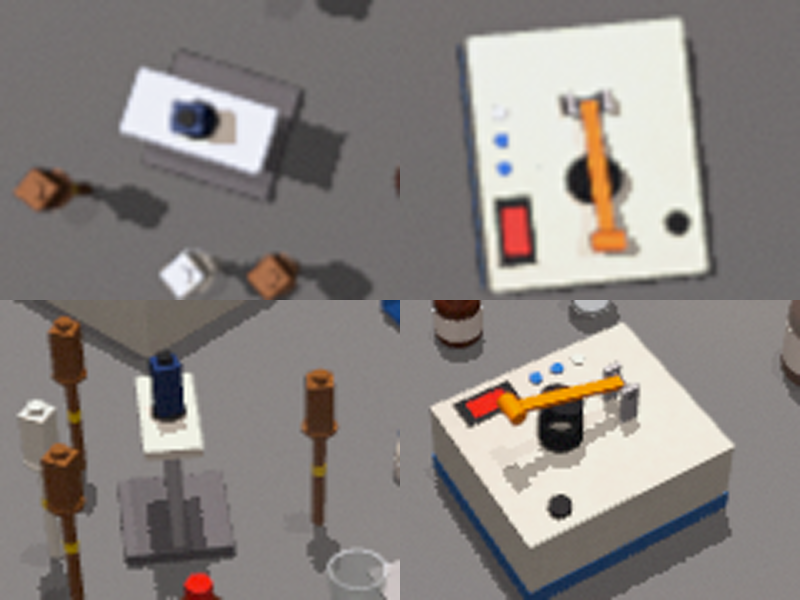

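The blue grip in the stand is the probe. The lever is down over the well, raised slightly, with its grip near top-view pixel (343,245). Next I'll measure these.

```bash
cat > h.py <<'E'
import cv2,numpy as np
def ray(c,uv):
    K,T=c["camera_matrix"],c["world_from_camera"]
    v=T[:3,:3]@np.linalg.solve(K,[uv[0],uv[1],1.]); return T[:3,3],v/np.linalg.norm(v)
def onplane(c,uv,z):
    o,v=ray(c,uv); return o+v*(z-o[2])/v[2]
def tri(*cu):
    A=np.zeros((3,3));b=np.zeros(3)
    for c,uv in cu:
        o,v=ray(c,uv);P=np.eye(3)-np.outer(v,v);A+=P;b+=P@o
    x=np.linalg.solve(A,b); return x,[np.linalg.norm(np.cross(x-ray(c,uv)[0],ray(c,uv)[1])) for c,uv in cu]
def proj(c,p):
    T=np.linalg.inv(c["world_from_camera"]);q=c["camera_matrix"]@(T[:3,:3]@p+T[:3,3]);return q[:2]/q[2]
def blobs(c,lo,hi,box=None,minA=5):
    h=cv2.cvtColor(c["color"],cv2.COLOR_RGB2HSV);m=cv2.inRange(h,np.array(lo),np.array(hi))
    if box:
        k=np.zeros_like(m);x0,y0,x1,y1=box;k[y0:y1,x0:x1]=1;m*=k
    cs,_=cv2.findContours(m,cv2.RETR_EXTERNAL,cv2.CHAIN_APPROX_NONE)
    return m,sorted([x for x in cs if cv2.contourArea(x)>=minA],key=cv2.contourArea,reverse=True)
def rect_plane(c,cnt,z):
    P=np.array([onplane(c,p[0],z)[:2] for p in cnt]);return cv2.minAreaRect((P*1000).astype(np.float32))
E
python3 - <<'E'
import pickle,cv2,numpy as np
from h import *
d=pickle.load(open("d0.pkl","rb"));t,s=d["top"],d["side"]
m,b=blobs(t,(0,0,150),(180,60,255),(295,180,375,265));print("meter",rect_plane(t,b[0],.085))
m,b=blobs(t,(0,0,150),(180,60,255),(185,195,240,240));print("shelf",rect_plane(t,b[0],.130))
for n,c,bx in(("top",t,(325,200,355,255)),("side",s,(255,240,315,275))):
    m,b=blobs(c,(8,150,150),(22,255,255),bx);print(n,cv2.minAreaRect(b[0]),cv2.boundingRect(b[0]))
for n,c,bx in(("top",t,(190,200,225,230)),("side",s,(220,140,250,180))):
    m,b=blobs(c,(105,80,0),(130,255,150),bx);print(n,[ (cv2.minAreaRect(x)) for x in b[:2]])
# pixel picks from crop (x4 top; 0.35 side)
g,e=tri((t,(290+607/4-100,185+240/4)),(s,(225+512*.35-400*.35,225+(406-300)*.35)));print("grip",g,e)
p,e=tri((t,(290+(592-400)/4,185+103/4)),(s,(225+(622-400)*.35,225+(386-300)*.35)));print("pivot",p,e)
print("collar",onplane(t,(290+(592-400)/4,185+180/4),.110))
E
```

```text
meter ((526.7554931640625, -219.39242553710938), (202.2893524169922, 172.4859619140625), 6.119513034820557)
shelf ((545.085205078125, 173.62191772460938), (112.18871307373047, 53.85908508300781), 73.59210205078125)
top ((340.0875549316406, 228.49227905273438), (37.55995559692383, 7.236590385437012), 84.95755004882812) (335, 210, 11, 38)
side ((280.2632141113281, 256.22515869140625), (9.191600799560547, 43.46086502075195), 73.0091781616211) (259, 252, 44, 15)
top [((207.5, 214.5), (7.0, 9.0), 90.0)]
side [((234.70773315429688, 155.16156005859375), (17.86100196838379, 8.310327529907227), 82.87498474121094)]
grip [ 0.46063035 -0.22747279  0.14639315] [np.float64(0.000595943373070319), np.float64(0.0005959433730702804)]
pivot [ 0.5648241  -0.22076072  0.11488741] [np.float64(0.0009106292587252433), np.float64(0.0009106292587254258)]
collar [ 0.50475578 -0.22148746  0.11      ]
```

```bash
cat >> h.py <<'E'
from scipy.spatial.transform import Rotation as Ro
def down(yaw):
    "tool z down, tool y along the direction yaw+90deg"
    y=np.array([-np.sin(yaw),np.cos(yaw),0]);z=np.array([0,0,-1.]);return Ro.from_matrix(np.c_[np.cross(y,z),y,z]).as_quat()
def best(robot,p,yaw):
    c=[(abs(q[5]),a) for a in(yaw,yaw+np.pi) if (q:=robot.solve_ik(p,down(a))) is not None]
    print("ik",c);return down(min(c)[1])
E
python3 - <<'E'
from station import robot,camera
from h import *
import pickle
p0=robot.observe()["tcp_pos"];robot.move_linear([p0[0],p0[1],.30])
p=[.42,-.229,.28];q=best(robot,p,np.radians(5.5));robot.movep(p,q)
w=camera("wrist");pickle.dump(w,open("w1.pkl","wb"));cv2.imwrite("pics/w1.png",w["color"][...,::-1])
print(robot.observe()["clock"],robot.observe()["qpos"],proj(w,np.array([.4606,-.229,.146])),proj(w,np.array([.565,-.2205,.117])))
E
```

```text
ik [(np.float64(0.7496412905978938), np.float64(0.09599310885968812)), (np.float64(2.3919513629919003), np.float64(3.237585762449481))]
3.4333 [-6.52478893e-01  1.62679885e-01 -2.82275081e-01  1.12579672e+00
  1.23752277e-04 -7.49513457e-01] [272.04422994 237.24208351] [271.28667032 310.56919032]
```

View pics/w1.png

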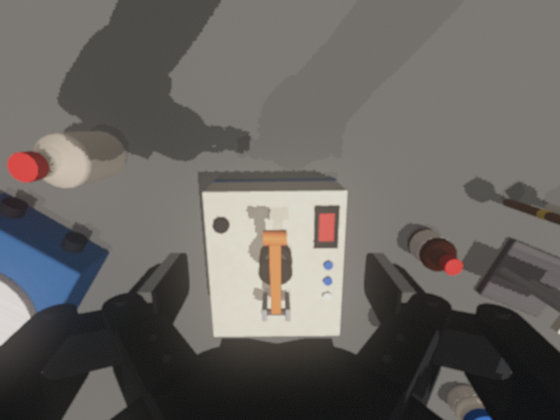

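The wrist view shows the lever's grip at (275,237) and the pivot between its brackets at (277,304), with free space at both ends of the grip. I'll combine the three views and then pinch.

```bash
python3 - <<'E'
from station import robot,camera
from h import *
import pickle
d=pickle.load(open("d0.pkl","rb"));t,s=d["top"],d["side"];w=pickle.load(open("w1.pkl","rb"))
g,e=tri((t,(341.75,245)),(s,(264.2,262.1)),(w,(275,237)));print(g,e)
P,e=tri((t,(338,210.75)),(s,(302.7,255.1)),(w,(277,304)));print(P,e)
g[1]=(g[1]-.2275)/2 if False else g[1]
th=np.arcsin(np.clip((g[2]-.117)/.11,0,.3));print("theta",th)
q=down(np.radians(5.5))
tc=g-[0,0,.019]
robot.move_linear([tc[0],tc[1],.22],ori=q)
print("hit",robot.move_linear(tc,max_speed=.08,contact_N=6))
f0=robot.observe()["force"]
robot.clamp(20)
o=robot.observe();print(o["grip_width"],o["grasp_force"],o["force"]-f0,o["tcp_pos"],o["clock"])
w=camera("wrist");cv2.imwrite("pics/w2.png",w["color"][...,::-1])
np.save("gP.npy",np.r_[g,P])
E
```

```text
[ 0.46054306 -0.22686895  0.14579135] [np.float64(0.0006812927930211355), np.float64(0.0009129934612464083), np.float64(0.000893297604014293)]
[ 0.56436393 -0.21767733  0.10973722] [np.float64(0.003476400968537804), np.float64(0.0033506367687683868), np.float64(0.00505932582985283)]
theta 0.26482410164196357
hit False
0.023287662073400613 25.03067672252655 [-0.99494434  2.15407898 -0.74986912] [ 0.4604226  -0.22650798  0.12673822] 5.9667
```

View pics/w2.png

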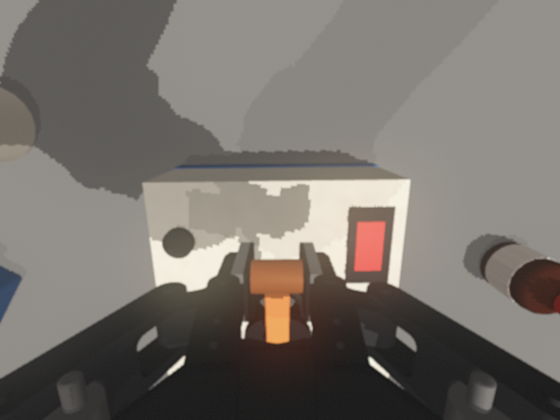

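The cross-grip is pinched centrally at (277,277), with a 23 mm opening. Next is the swing.

```bash
python3 - <<'E'
from station import robot,camera
from h import *
import pickle
g=robot.observe()["tcp_pos"]+[0,0,.019];th0=np.load("gP.npy")[2];th0=np.arcsin((g[2]-.117)/.11)
a=np.radians(5.5);u=np.array([np.cos(a),np.sin(a),0]);P=g+u*.11*np.cos(th0);P[2]=.117;print(P)
f0=robot.observe()["force"]
for th in np.linspace(th0,1.85,9)[1:]:
    p=P-u*.11*np.cos(th)+[0,0,.11*np.sin(th)-.019]
    robot.move_linear(p,max_speed=.12)
    o=robot.observe();print(round(th,2),(o["force"]-f0).round(1),round(o["grip_width"],4),round(o["clock"],1))
cv2.imwrite("pics/s3.png",camera("side")["color"][200:340,200:400,::-1].repeat(3,0).repeat(3,1))
E
```

```text
[ 0.56613376 -0.21632958  0.117     ]
0.46 [-1.5 -0.2 -0.2] 0.0235 6.3
0.66 [-2.7  0.7  0.7] 0.0236 6.7
0.86 [-3.8  1.2  1.4] 0.024 7.0
1.06 [-3.2  2.7  2.4] 0.0238 7.3
1.26 [-2.6  3.7  2.5] 0.0238 7.7
1.45 [-2.4  4.3  2.4] 0.0234 8.0
1.65 [-1.3  4.9  2.5] 0.0235 8.3
1.85 [-0.2  6.2  3.1] 0.0235 8.7
```

View pics/s3.png

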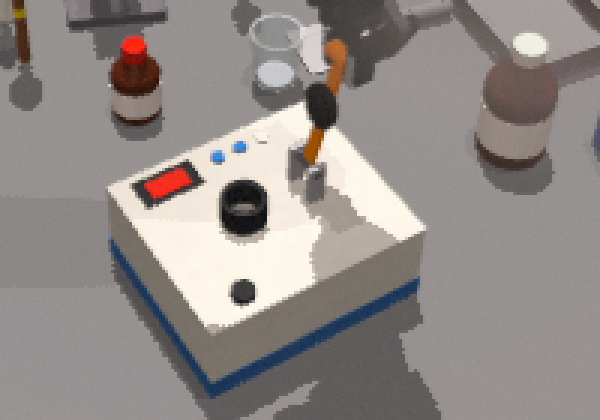

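The lever leans back with the well uncovered. Its grip is at about (334,50) in the crop. I'll release it, then image the well and the stand from above.

```bash
python3 - <<'E'
from station import robot,camera
from h import *
import pickle
robot.let_go();p=robot.observe()["tcp_pos"];robot.move_linear([p[0],p[1],.31])
robot.move_linear([.43,-.225,.30],max_speed=.25)
D={"well":camera("wrist"),"top":camera("top"),"side":camera("side")}
p=[.50,.187,.31];q=best(robot,p,np.radians(-16.4));robot.movep(p,q);robot.dwell(.2)
D["stand"]=camera("wrist");print(robot.observe()["clock"],robot.observe()["qpos"])
pickle.dump(D,open("d1.pkl","wb"))
a=D["well"]["color"][200:350,180:380,::-1].repeat(2,0).repeat(2,1);b=D["stand"]["color"][130:430,180:380,::-1]
b=D["stand"]["color"][150:300,180:380,::-1].repeat(2,0).repeat(2,1)
c=D["side"]["color"][240:315,230:330,::-1].repeat(4,0).repeat(4,1);e=D["top"]["color"][185:260,290:390,::-1].repeat(4,0).repeat(4,1)
cv2.imwrite("pics/m.png",np.vstack([np.hstack([a,b]),np.hstack([c,e])]))
print(proj(D["stand"],np.array([.545,.174,.190])),proj(D["well"],np.array([.506,-.222,.110])))
E
```

```text
ik [(np.float64(0.5058141547332662), np.float64(-0.28623399732707)), (np.float64(2.635778498856527), np.float64(2.855358656262723))]
12.975 [ 2.18091585e-01  2.56251072e-01 -8.72905925e-02  1.22723946e+00
 -5.79171511e-05  5.05723478e-01]
[277.64648588 248.52251875] [273.05236471 247.36793835]
```

View pics/m.png

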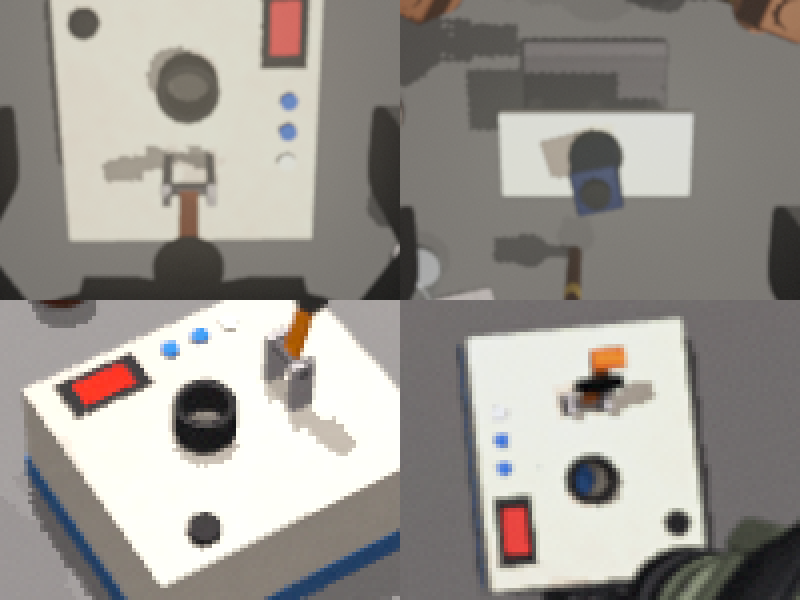

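The crops show the following:
- **Probe:** the grip's stub is at wrist pixel (278,247), and the grip is yawed about 10° relative to the shelf.
- **Well:** the collar is open in all three views, at about (274,243) in the wrist view, (281,267) in the side view and (338,305-185) inside the top crop.

I'll fit both numerically.

```bash
cat > m.py <<'E'
from h import *
import pickle
D=pickle.load(open("d1.pkl","rb"))
def collar(c,box,thr):
    x0,y0,x1,y1=box;g=c["color"][y0:y1,x0:x1].max(2)
    cs,_=cv2.findContours((g<thr).astype(np.uint8),cv2.RETR_EXTERNAL,cv2.CHAIN_APPROX_NONE)
    h=cv2.convexHull(max(cs,key=cv2.contourArea));m=cv2.moments(h);return np.array([m["m10"]/m["m00"]+x0,m["m01"]/m["m00"]+y0]),cv2.boundingRect(h)
v=[(D["well"],(250,220,300,267),120),(D["side"],(268,255,296,284),90),(D["top"],(328,295-100,349,216),90)]
r=[collar(*a) for a in v];[print(x) for x in r]
for a,x in zip(v,r): print("z=.0975:",onplane(a[0],x[0],.0975))
print(tri(*[(a[0],x[0]) for a,x in zip(v,r)]))
c=D["stand"];m,b=blobs(c,(100,60,0),(130,255,160),(255,215,300,265));k=b[0][:,0]
print(cv2.boundingRect(b[0]))
bot={}
for x,y in k: bot[x]=max(bot.get(x,0),y)
xs=np.array(sorted(bot))[2:-2];P=np.array([onplane(c,(x,bot[x]),.184)[:2] for x in xs])
vx,vy,x0,y0=cv2.fitLine((P*1000).astype(np.float32),cv2.DIST_HUBER,0,.01,.01).ravel()
print("far edge dir deg",np.degrees(np.arctan2(vy,vx)),x0,y0,"n",len(xs))
print("stub .190",onplane(c,(278.5,246.8),.190),"image right dir",c["world_from_camera"][:2,0])
n=b and cv2.minAreaRect(b[0]);print(n)
m,b=blobs(c,(0,0,190),(180,40,255),(220,195,335,255));print("shelf",rect_plane(c,b[0],.130))
E
python3 m.py
```

```text
(array([273.16977999, 243.42922374]), (8, 6, 31, 35))
(array([280.97472354, 268.72985782]), (6, 5, 15, 18))
(array([339.55059524, 206.54761905]), (6, 8, 12, 9))
z=.0975: [ 0.50601621 -0.22196301  0.0975    ]
z=.0975: [ 0.50598157 -0.22461971  0.0975    ]
z=.0975: [ 0.57809971 -0.22787554  0.0975    ]
(array([ 0.53908551, -0.21891657,  0.06747513]), [np.float64(0.019193914909503635), np.float64(0.027525520684468785), np.float64(0.04285335800365545)])
(266, 234, 25, 23)
far edge dir deg -37.39064 545.90094 172.70052 n 21
stub .190 [0.54351861 0.17529201 0.19      ] image right dir [0.28374074 0.95890029]
((277.8653869628906, 244.82693481445312), (20.003841400146484, 21.376657485961914), 78.69007110595703)
shelf ((544.6058349609375, 174.3645782470703), (109.91607666015625, 49.031227111816406), 73.4969482421875)
```

```bash
sed -i 's/(328,295-100,349,216)/(328,218,349,243)/' m.py; python3 m.py | head -7; python3 - <<'E'
from station import robot,camera
from h import *
q=down(np.radians(-6.5));c=[.5443,.1745]
robot.move_linear([*c,.26],ori=q,max_speed=.2)
print("hit",robot.move_linear([*c,.143],max_speed=.08,contact_N=6))
f0=robot.observe()["force"];robot.clamp(40)
o=robot.observe();print(o["grip_width"],o["grasp_force"],o["force"]-f0,o["tcp_pos"],o["clock"])
w=camera("wrist");cv2.imwrite("pics/w4.png",w["color"][...,::-1])
E
```

```text
(array([273.16977999, 243.42922374]), (8, 6, 31, 35))
(array([280.97472354, 268.72985782]), (6, 5, 15, 18))
(array([337.77301587, 229.62063492]), (4, 6, 13, 12))
z=.0975: [ 0.50601621 -0.22196301  0.0975    ]
z=.0975: [ 0.50598157 -0.22461971  0.0975    ]
z=.0975: [ 0.50595826 -0.22272723  0.0975    ]
(array([ 0.5064946 , -0.22265131,  0.09558492]), [np.float64(0.0007964694431164459), np.float64(0.000498660329330302), np.float64(0.0006459768251462579)])
hit False
0.02392444012965214 38.84637415409088 [-0.37752923  0.82189482  2.60069139] [0.54444967 0.17451362 0.14319432] 15.6583
```

View pics/w4.png

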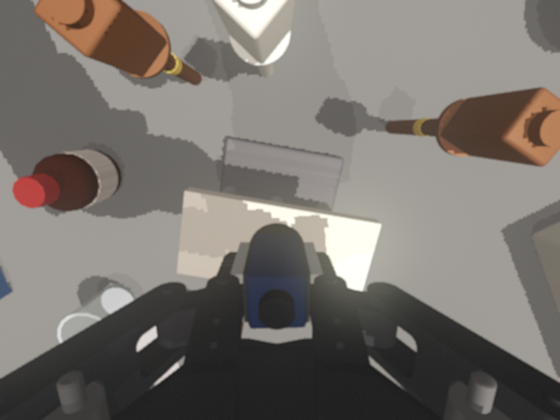

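The blue grip sits squarely between the pads at (277,285), at 23.9 mm. I'll lift it and carry it over the well at height, then measure the stem against the collar.

```bash
python3 - <<'E'
from station import robot,camera
from h import *
import pickle
robot.move_linear([.5443,.1745,.35],max_speed=.12);robot.dwell(.2)
robot.move_linear([.506,-.223,.35],max_speed=.15)
robot.move_linear([.506,-.223,.275],max_speed=.1);robot.dwell(.4)
D={n:camera(n) for n in("top","side","wrist")};pickle.dump(D,open("d2.pkl","wb"))
o=robot.observe();print(o["tcp_pos"],o["grip_width"],o["grasp_force"],o["clock"])
tip=np.array([.506,-.223,o["tcp_pos"][2]-.123])
s=D["side"];print("pred tip",proj(s,tip),"band",proj(s,tip+[0,0,.065]),"wrist",proj(D["wrist"],tip),proj(D["wrist"],tip+[0,0,.065]))
a=s["color"][170:320,205:355,::-1].repeat(4,0).repeat(4,1)
cv2.imwrite("pics/p5.png",a)
m,b=blobs(s,(22,120,90),(35,255,255),(255,180,310,290),2);print([cv2.boundingRect(x) for x in b])
E
```

```text
[ 0.50601321 -0.22300374  0.27503824] 0.023684769298916615 38.62222909927368 22.0417
pred tip [280.97603127 253.00183025] band [281.33880064 233.4256456 ] wrist [276.54205235 201.13426062] [276.75574711 223.39228011]
[(279, 234, 6, 4)]
```

View pics/p5.png

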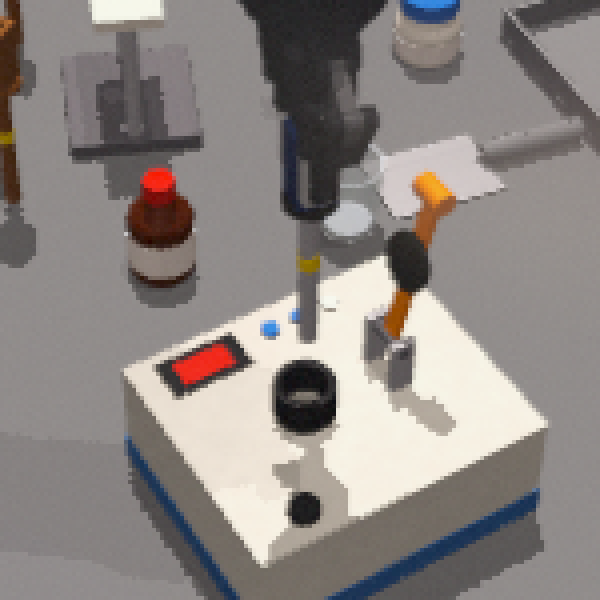

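The side view shows the stem upright, with the band at (282,235.7) and the tip at (281.8,255). Both sit about 2 px lower than predicted. I'll use the wrist view to tell a height offset from a sideways one.

```bash
python3 - <<'E'
import pickle,cv2,numpy as np
from h import *
w=pickle.load(open("d2.pkl","rb"))["wrist"]
cv2.imwrite("pics/w6.png",cv2.resize(w["color"][150:330,200:350,::-1],None,fx=3.3,fy=3.3,interpolation=cv2.INTER_CUBIC))
for z in(.2855+.0,.322-.006+.006): print(z,proj(w,np.array([.506,-.223,z])))
print("well",proj(w,np.array([.506,-.223,.110])))
E
```

```text
0.2855 [277.1801109  267.59316395]
0.322 [277.61424549 312.81175521]
well [276.44919285 191.46220034]
```

View pics/w6.png

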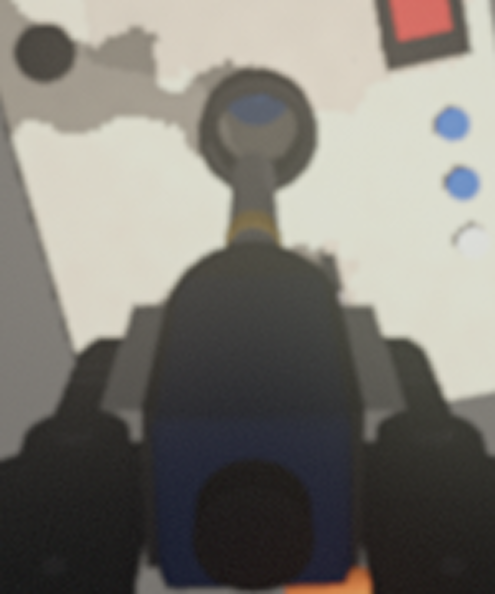

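The wrist crop shows the collar at about (278,189), the stem's lower end at (277,198) and the band at (277,216). To resolve the small offset below one pixel, I'll average the band over several heights in both views.

```bash
python3 - <<'E'
from station import robot,camera
from h import *
import pickle
from scipy.optimize import least_squares
def cen(c,box):
    x0,y0,x1,y1=box;I=c["color"][y0:y1,x0:x1].astype(float);w=np.clip(np.minimum(I[...,0],I[...,1])-I[...,2]-20,0,None)
    Y,X=np.mgrid[y0:y1,x0:x1];return np.array([(w*X).sum(),(w*Y).sum()])/w.sum()
obs=[]
for dz in(.0,.0063,.0116,.0179,.0242,.0305):
    robot.move_linear([.506,-.223,.275+dz],max_speed=.05);robot.dwell(.15)
    s=camera("side");t=robot.observe()["tcp_pos"]
    pb=proj(s,t-[0,0,.058]);u,v=pb.round().astype(int);m=cen(s,(u-5,v-5,u+7,v+9))
    g=s["color"][...,:].astype(int)
    obs.append((s,t,m,pb));print(pb.round(2),m.round(2),(m-pb).round(2))
pickle.dump(obs,open("obs.pkl","wb"))
r=np.mean([m-pb for _,_,m,pb in obs],0);print("mean resid",r, "clock",robot.observe()["clock"])
# jacobian of side pixel wrt xyz
s,t=obs[0][:2];p=t-[0,0,.058];print("J px/mm",np.array([(proj(s,p+e)-proj(s,p)) for e in np.eye(3)*.001]).T)
print("collar side pred",proj(s,np.array([.506,-.223,.0975])),"wrist collar pred in w6",)
# stem tip intensity profile in the first picture
x=obs[0][0]["color"][246:262,278:287].mean(2).astype(int);print(x)
E
```

```text
[281.35 233.45] [281.67 235.77] [0.32 2.32]
[281.34 231.47] [281.82 233.8 ] [0.48 2.33]
[281.38 229.79] [281.85 232.03] [0.46 2.24]
[281.43 227.78] [281.79 230.03] [0.37 2.24]
[281.45 225.74] [281.83 227.97] [0.39 2.22]
[281.49 223.7 ] [281.82 226.01] [0.33 2.31]
mean resid [0.39180302 2.27765734] clock 24.85
J px/mm [[ 0.40426727 -0.19176528  0.0058225 ]
 [-0.1333982  -0.29072919 -0.31392133]]
collar side pred [280.69334224 268.25662604] wrist collar pred in w6
[[235 164  99  91  90  86 168 193 235]
 [207 130  95  89  90  84 168 213 163]
 [159 116  95  92  89  89 172 232 238]
 [149 115  95  90  90  84 202 235 239]
 [131  95  91  91  88  85 201 235 238]
 [237 167 101  93  90  87 202 235 238]
 [237 168  99  91  90  84 201 234 237]
 [237 167 100  91  87  86 202 233 237]
 [236 175 110  91  90  95 203 234 238]
 [235 217 168 120 122 177 232 237 236]
 [236 235 237 216 234 237 237 237 237]
 [236 237 237 237 238 237 237 237 237]
 [236 236 234 234 235 236 237 237 238]
 [233 232 206 201 200 229 233 235 238]
 [ 82  47  56  57  57  51 102 194 231]
 [ 45  37  33  33  43  56  62  56 151]]
```

The band centroid includes about 1.5 px of front-surface offset. With that removed, band, tip and collar agree to about 1 mm, so I'll descend with a force guard.

```bash
python3 - <<'E'
from station import robot,camera
from h import *
robot.move_linear([.5057,-.2225,.29],max_speed=.05);robot.dwell(.2)
print("hit",robot.move_linear([.5057,-.2225,.1682],max_speed=.05,contact_N=4));robot.dwell(.5)
o=robot.observe();print(o["tcp_pos"],o["force"],o["grasp_force"],o["clock"],o["joint_vel"].round(3))
s=camera("side")["color"][200:300,230:350,::-1];w=camera("wrist")["color"][130:330,200:350,::-1]
R=lambda a,x,y:cv2.resize(a,(x,y),interpolation=cv2.INTER_CUBIC)
cv2.imwrite("pics/f7.png",np.hstack([R(s,480,400),R(w,300,400)]))
E
```

```text
hit False
[ 0.5056961  -0.22250214  0.16819859] [-0.01866663 -0.28229209 -1.70008439] 38.62312138080597 28.5917 [ 0.001  0.     0.001 -0.    -0.    -0.   ]
```

View pics/f7.png

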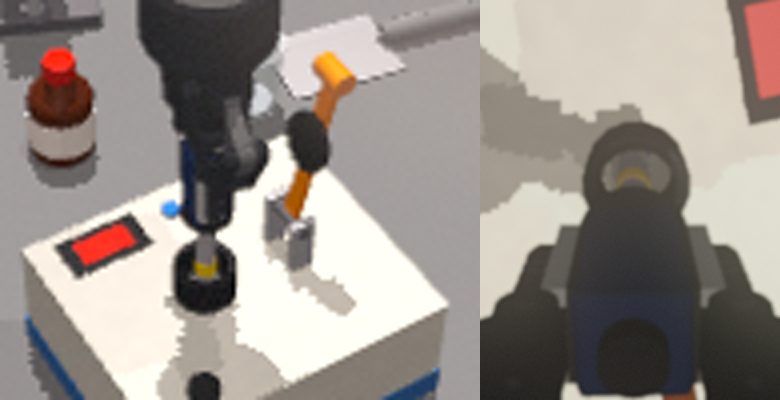

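The stem stands clear inside the bore, with the band at the rim and the lever leaning back. The wrist view suggests the stem is about 1.5 mm short in +y, so I'll nudge it by half of that and hand in.

```bash
python3 - <<'E'
from station import robot
robot.move_linear([.5057,-.2217,.1682],max_speed=.01);robot.dwell(.6)
o=robot.observe();print(o["tcp_pos"],o["grasp_force"],o["clock"]);print(robot.finish_job())
E
```

```text
[ 0.50569798 -0.22170745  0.16819122] 38.62205386161804 29.5417
the job is handed in; nothing more can be done
None
```

I handed the job in at about 30 s: the lever is leaning back, and the probe is held still in the well with its band at the collar's top and no contact felt on the way down; no verdict came back.

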